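Unload the dish dryer: idle the blower, sort the dry things, set it to airing

ROBOT

A 7-joint arm with a two-finger parallel gripper is mounted at the origin on the work surface. World frame = base frame: x ahead of the robot, y to its left, z up, the work surface at z = 0. Lengths are in m, angles in rad, forces in N, time in s.
With the tool pointing down it reaches from about 0.425 to 0.875 m from the base axis. Payload 4.7 kg.
Tool frame: the origin (TCP) lies between the finger pads; the fingertips stand 19 mm ahead of it and the grasp point (between the pads) is the TCP (ctrl.tip_extent is the distance from the TCP to the fingertips, in m); z points along the fingers, y is the line along which they close (so a half turn about z gives the same grasp; the last joint's range is limited). The gripper opens to 87 mm and grips with 3 to 60 N. Pads are 19 mm wide; open, the fingers measure 117 mm over their backs; the gripper's body (75 mm by 190 mm) begins 51 mm behind the grasp point.
Start: joints at [-1.252, 0.321, -0.07, 1.45, 0.023, 1.371, -0.057], TCP at [0.195, 0.62, 0.242] pointing down, gripper open.
Joint ranges: [-2.86, 2.86], [-0.3, 2.09], [-1.38, 1.24], [0.06, 2.45], [-1.56, 4.7], [0.09, 2.05], [-2.69, 2.69]. Speed limits (rad/s): [2.57, 2.57, 3.14, 3.14, 3.14, 3.14, 3.14].

INTERFACE

Orientations are given as a rotation vector (axis times angle).
In Python, from bench import ctrl gives the robot as it stands.
- The arm moves only by the shell command python3 -m crank 'ROWS' [OPENING] [FORCE]. ROWS is JSON, a list of rows, each an object of numbers: "tx", "ty", "tz": the shift along the tool's x, y, z in mm; "turn": the turn about the tool's z in units of 5 degrees (1.0 is 5 degrees). In form: [{"tx": .., "ty": .., "tz": .., "turn": ..}, ...]. A call has 1 to 5 rows; each row is the pose to reach, as a shift and turn from the pose commanded when the call began, along the tool's axes at that moment; what a row does not reach only later rows make up. A row lasts 1/8 s, in which the tool goes at most 62.5 mm and 10.7 degrees, less where a joint would pass 70% of its speed; a pose out of reach is approached as far as the arm can. A call with a gripper value outside its range is refused whole. OPENING is the finger opening in mm, from 0 to 87, set as the call begins (- or left out, the last holds). The fingers move at their own pace and stop on an object; FORCE is the grip in N (left out, the last holds). Time passes only in rows, so rows that repeat a pose let the fingers close. It gives the time, the measured TCP pose, the force, the opening and the grip force at its end, in the units of the state.
- ctrl.get_state(): the state, without advancing time (a new reading comes with each control period).
- ctrl.get_image(name): name is "scene" or "top" or "wrist"; returns (picture, depth): 480x640x3 uint8, red, green, blue; 480x640 float32, m along the optical axis (not along the pixel's ray), 0 where there is no reading.
- ctrl.camera_model(name): a dict with "intrinsics" (3x3 intrinsics, pixels), "dist_coeffs" ([k1, k2, p1, p2, k3] as OpenCV has them; the pictures are not rectified), "origin" and "orientation" of the camera in the world. Camera axes: x right, y down, z forward; pixel columns grow to the right and rows downward; lengths in m; the calibration is good to about 2 mm. A picture is of the moment at which its call begins: read the wrist's pose just before it. camera_model takes no time and is no camera call; for the wrist camera it gives the pose at the moment of the call.
- ctrl.close_job(): hands the job in; it is judged then, once.
Trained networks look in the newest picture that a camera, given by its name, has taken for a name from the list of things; names that differ only in an ending like _2 or _b are one class to them, and where a whole thing is asked for, a point or a joint stands for the part that bears it (a point fixed in the world has none). Each returns a list of dicts, best first, with "confidence" (0 to 1); they miss things now and then, are a little off and sometimes report something else, mostly with a low value. They report only what shows in the picture. A call takes as long as a camera call.
- ctrl.recognise(camera, query): "xyz" ([x, y, z] in m, in world coordinates, good to about 4 mm: the middle of the surface that is visible of it).
- ctrl.mark_of(camera, query): "xyz" ([x, y, z] in m, in world coordinates, good to about 4 mm: a listed point, or the origin of a listed thing).
The state is a dict: "time": time; "joint_positions": joint angles; "qd": joint speeds; "joint_torque": joint torques, N m; "position": TCP position; "tool_rot": TCP orientation; "ft_force": force on the tool from outside, world axes, zero at the start; "torque": the same for the moment, N m; "grip_width": opening from 0.0 (shut) to 1.0 (fully open); "grip_force": force on a finger pad.
Only numpy, scipy, OpenCV 4.12 (cv2) and the standard library are available. Lean on these libraries where they do the work, as an engineer would, in place of code of your own. Each camera call takes 0.05 s, during which the arm holds its last target. There are 200 camera calls.

TASK

Unload the countertop dish dryer: first put its blower lever upright at idle (white mark), then sort everything dry from the mat into its bin while the blower idles - utensils lying in the blue bin, red tumblers standing mouth down in the wooden bin, lidded snack boxes lid up in the green bin. When the last one is away, set the lever on to airing (blue mark, 26 degrees past upright, away from the robot). Leave the pepper mill and the other kitchen things where they are.

Things in the scene. Friction and masses are not known exactly. Their poses are not given: they have to be found in the camera images.
- spoon: Utensil: wooden spoon, all pale wood, round head 40 mm across, 12 mm thick. It is 150 mm long along its own x (handle end at x = -75 mm, head end at +75 mm). The handle is a bar 14 mm wide and 14 mm high from x = -75 to +35 mm. Origin: underside, mid-length, on the handle. z up. Lies flat on the mat; may be absent. Goes in the blue bin.
- spatula: Utensil: spatula with black handle and flat slotted steel blade 45 x 40 x 6 mm. It is 150 mm long along its own x (handle end at x = -75 mm, head end at +75 mm). The handle is a bar 14 mm wide and 14 mm high from x = -75 to +35 mm. Origin: underside, mid-length, on the handle. z up. Lies flat on the mat; may be absent. Goes in the blue bin.
- brush: Utensil: pastry brush with orange handle and a brown block of bristles 34 mm wide. It is 150 mm long along its own x (handle end at x = -75 mm, head end at +75 mm). The handle is a bar 14 mm wide and 14 mm high from x = -75 to +35 mm. Origin: underside, mid-length, on the handle. z up. Lies flat on the mat; may be absent. Goes in the blue bin.
- tumbler0: Red tumbler, rigid, standing mouth down, 80 mm high, 58 mm across at the bottom, tapering to 54 mm at the top, white band at its foot. Origin: centre of the underside, z up. 120 g nominal. May be absent. Goes in the wooden bin.
- tumbler1: Red tumbler, rigid, standing mouth down, 80 mm high, 58 mm across at the bottom, tapering to 54 mm at the top, white band at its foot. Origin: centre of the underside, z up. 120 g nominal. May be absent. Goes in the wooden bin.
- tumbler2: Red tumbler, rigid, standing mouth down, 80 mm high, 58 mm across at the bottom, tapering to 54 mm at the top, white band at its foot. Origin: centre of the underside, z up. 120 g nominal. May be absent. Goes in the wooden bin.
- snackbox0: White lidded snack box with a yellow lid, 80 (its x) x 56 (its y) x 55 mm high, closed and rigid. Origin: centre of the underside, z up. 130 g nominal. May be absent. Goes in the green bin.
- snackbox1: White lidded snack box with an orange lid, 80 (its x) x 56 (its y) x 55 mm high, closed and rigid. Origin: centre of the underside, z up. 130 g nominal. May be absent. Goes in the green bin.
- utensil_bin_in (a point): Blue plastic open bin for the utensils, fixed to the counter. Point: centre of its inner floor, 5 mm above the counter. Outer size 120 (x) x 220 (y) mm, walls 5 mm thick and 32 mm high over the counter, inside 110 x 210 mm. Axes are the bin's: y along its length, z up. The three bins change places from start to start.
- tumbler_bin_in (a point): Brown wooden open bin for the tumblers, fixed to the counter. Point: centre of its inner floor, 5 mm above the counter. Outer size 120 (x) x 220 (y) mm, walls 5 mm thick and 32 mm high over the counter, inside 110 x 210 mm. Axes are the bin's: y along its length, z up. The three bins change places from start to start.
- box_bin_in (a point): Green plastic open bin for the snack boxes, fixed to the counter. Point: centre of its inner floor, 5 mm above the counter. Outer size 120 (x) x 220 (y) mm, walls 5 mm thick and 32 mm high over the counter, inside 110 x 210 mm. Axes are the bin's: y along its length, z up. The three bins change places from start to start.
- lever_hinge (a point): On the white blower box (120 x 100 mm, 50 mm high, fixed on the counter beside the mat): the hinge of the mode lever, at the middle of the box's top. Its y axis is the hinge line; its x axis points the way the lever swings as the joint grows (roughly away from the robot); z up.
- lever_grip (a point): The middle of the black grip of the mode lever, 80 mm from the hinge. The grip is 45 mm long along the lever, 20 mm wide along the hinge line and 16 mm thick; its end is 100 mm from the hinge. Between hinge and grip there is a thin steel stem 10 x 12 mm.
- mode_lever (a joint): Angle of the mode lever (rad, 0 to 1.5). At 0 it leans 0.75 rad (43 deg) from upright towards the robot (drying, red mark); at 0.75 it stands upright (idle, white mark); at 1.20 it leans 0.45 rad (26 deg) from upright away from the robot (airing, blue mark), short of the stop at 1.5. It stays where it is left; about 2 N at the grip moves it.
- mat: Grey ribbed drying mat, fixed, 380 (x) x 370 (y) mm, 3 mm thick, where the washed things lie. Origin: centre of its underside.
- pepper_mill: Bystander: dark wooden pepper mill, 78 mm high, 52 mm across, standing on the mat. Origin under its centre. Leave alone.
- soap_bottle: Bystander: green bottle of washing-up soap, 170 mm high, 60 mm across. Origin under its centre. Leave alone.
- jam_jar: Bystander: amber glass jar, 90 mm high, 70 mm across. Origin under its centre. Leave alone.
- mug: Bystander: white mug, 90 mm high, 80 mm across, handle at +y. Origin under its centre. Leave alone.
- bowl: Bystander: blue bowl, 60 mm high, 130 mm across. Origin under its centre. Leave alone.

How it is judged:
By the outcome, as a careful person would: the job done as asked, in the order asked, and still so for the second after the job is handed in, with the robot touching nothing.
Of spoon, spatula, brush, tumbler0, tumbler1, tumbler2, snackbox0, snackbox1 only 5 to 7 are there at a start; the rules pass over those that are not, and their reading is None.
At some moment in a run one of spoon, spatula, brush, snackbox0, snackbox1 may be knocked a few centimetres aside while the robot is not near it.
It also fails if it takes over 210 s, if anything falls off the work surface, if the arm or the gripper's body presses on something with over 40 N, if the wrist force passes 120 N, or if a joint passes its speed limit or range.

## Working session

There is one attempt and no reset: what is moved stays moved. The work goes in short steps, Python scripts to look and compute and a shell command to move; the robot and the scene stay as the last step left them, time stands still between calls to the robot, and variables do not carry over. Pictures are saved under pics/ and viewed, at most 14 in all, crops included, and the job is handed in when it is done.

```bash
ls; mkdir -p pics
python3 - <<'E'
from bench import ctrl
import cv2
s=ctrl.get_state();print(s['time'],s['position'],s['tool_rot'],s['grip_width'])
for n in ['top','scene']:
    p,d=ctrl.get_image(n);cv2.imwrite(f'pics/{n}0.png',p[:,:,::-1])
    m=ctrl.camera_model(n);print(n,m['origin'],m['orientation'])
for q in "spoon spatula brush tumbler0 snackbox0 snackbox1 utensil_bin_in tumbler_bin_in box_bin_in lever_hinge lever_grip mat pepper_mill soap_bottle jam_jar mug bowl".split():
    print(q,[([round(float(v),3) for v in r['xyz']],round(r['confidence'],2)) for r in ctrl.mark_of('top',q)])
E
```

```text
pics
0.0 [0.19496694 0.61952544 0.24043165] [-4.76874912e-01 -3.10499291e+00  3.05081643e-03] 0.9945170478145
top [ 0.2823323  -0.02019177  1.29673758] [-2.06669178  2.11654864 -0.25527295]
scene [1.3038838  0.39508252 1.42577781] [-1.40339378 -2.37909193  0.68804983]
spoon [([0.437, -0.009, 0.005], 0.7)]
spatula [([0.436, 0.122, -0.001], 0.74)]
brush [([0.401, 0.326, 0.006], 0.61)]
tumbler0 [([0.589, 0.006, 0.001], 0.86), ([0.681, 0.12, 0.005], 0.6)]
snackbox0 [([0.58, -0.12, 0.003], 0.73)]
snackbox1 [([0.58, -0.12, 0.003], 0.73)]
utensil_bin_in [([0.401, 0.325, 0.001], 0.81), ([0.687, -0.013, 0.004], 0.56)]
tumbler_bin_in [([0.389, -0.33, 0.005], 0.63)]
box_bin_in [([0.58, -0.362, 0.011], 0.71)]
lever_hinge [([0.603, 0.333, 0.05], 0.61), ([0.59, 0.007, 0.001], 0.26)]
lever_grip [([0.563, 0.333, 0.118], 0.74), ([0.601, 0.33, 0.047], 0.73)]
mat [([0.551, -0.0, -0.003], 0.85)]
pepper_mill [([0.687, -0.01, 0.0], 0.63), ([0.6, 0.329, 0.048], 0.31)]
soap_bottle [([0.581, -0.12, 0.006], 0.72), ([0.747, -0.219, 0.001], 0.56)]
jam_jar [([0.743, 0.244, -0.001], 0.69)]
mug [([0.579, 0.522, -0.0], 0.68)]
bowl [([0.746, -0.223, 0.003], 0.75), ([0.579, -0.361, 0.011], 0.65), ([0.482, -0.576, -0.002], 0.6)]
```

View pics/top0.png

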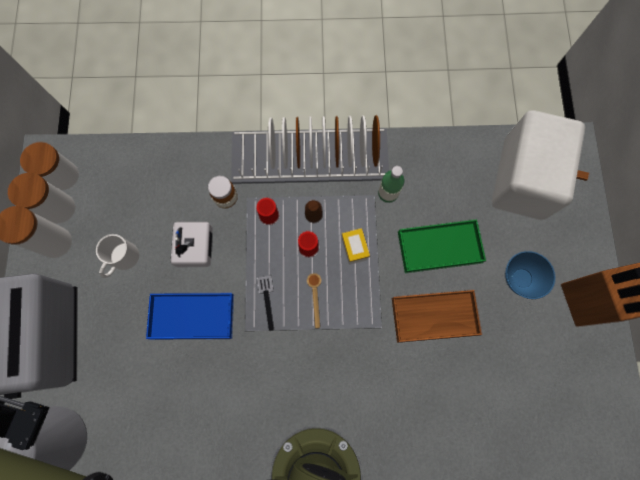

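View pics/scene0.png

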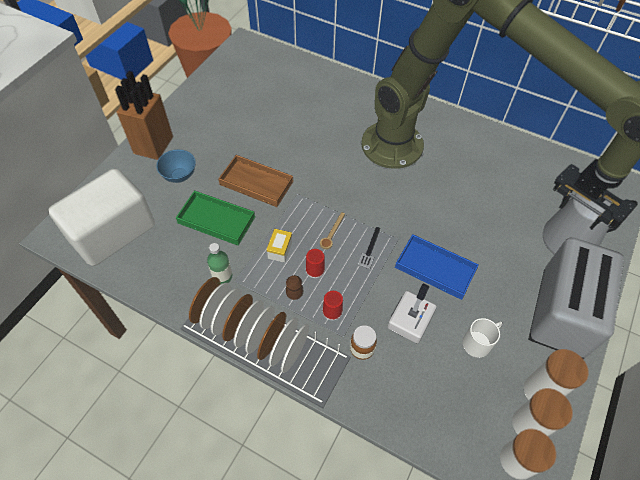

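The top view shows five things on the mat: the spatula (268,305), spoon (315,298), tumblers (267,210) and (308,243), and the yellow snack box (356,245). The mill is at (313,210), the blower at (190,243), and the bins are blue (190,316), wood (436,316) and green (441,246). Next I measure poses by colour and depth.

```bash
cat > h.py <<'E'
from bench import ctrl
import numpy as np, cv2
from scipy.spatial.transform import Rotation as R
def cloud(cam):
    m=ctrl.camera_model(cam); p,d=ctrl.get_image(cam)
    v,u=np.mgrid[:480,:640]
    n=cv2.undistortPoints(np.stack([u,v],-1).reshape(-1,1,2).astype(np.float64),np.array(m['intrinsics'],float),np.array(m['dist_coeffs'],float)).reshape(480,640,2)
    c=np.dstack([n*d[...,None],d])
    o=np.array(m['orientation'],float); Rm=R.from_matrix(o) if o.shape==(3,3) else R.from_rotvec(o)
    w=Rm.apply(c.reshape(-1,3)).reshape(480,640,3)+np.array(m['origin'])
    w[d<=0]=np.nan
    return p,cv2.cvtColor(p,cv2.COLOR_RGB2HSV).astype(int),w
def rect(pts):
    (c,s,a)=cv2.minAreaRect((pts[:,:2]*1000).astype(np.float32)); return [round(float(x),1) for x in (*c,*s,a)]
def go(x,y,z,yaw=None,start=None):
    """mm, yaw deg of tool y axis in world (mod 180). Prints shift from present pose"""
    s=ctrl.get_state(); M=R.from_rotvec(s['tool_rot']).as_matrix(); p=np.array(s['position'])*1000
    d=M.T@(np.array([x,y,z])-p); cur=np.degrees(np.arctan2(M[1,1],M[0,1]))
    t=0 if yaw is None else (yaw-cur+90)%180-90
    print('pos',p.round(1),'yaw',round(cur,1),'d',d.round(1),'turn(units, tool z down)',round(-t/5,2),'j7',round(s['joint_positions'][6],2),'t',round(s['time'],1))
    return d
E
python3 - <<'E'
from h import *
p,h,w=cloud('top'); H,S,V=h[...,0],h[...,1],h[...,2]; X,Y,Z=w[...,0],w[...,1],w[...,2]
mat=(X>.35)&(X<.75)&(Y>-.19)&(Y<.19)
def rep(n,m):
    k,l,st,_=cv2.connectedComponentsWithStats(m.astype(np.uint8))
    for i in range(1,k):
        if st[i,4]>25:
            q=w[l==i]; q=q[~np.isnan(q[:,0])]; print(n,st[i,4],rect(q),'z',np.percentile(q[:,2],[5,50,95]).round(3),'mean',q.mean(0).round(3))
rep('red',mat&((H<6)|(H>172))&(S>150)&(Z>.07))
rep('yellow',mat&(H>18)&(H<32)&(S>150)&(Z>.05))
rep('boxtop',mat&(Y<-.06)&(Z>.045))
rep('wood',mat&(H>6)&(H<20)&(S>90)&(Z<.03)&(Y<.05))
rep('low',mat&(V<45)&(Z<.03))
rep('raised',mat&(Z>.008)&(Z<.03))
rep('blue',(H>105)&(H<125)&(S>180)&(X<.5)&(Y>.2)&(Y<.5)&(Z<.05))
rep('green',(H>55)&(H<75)&(S>150)&(Y<-.24)&(Y>-.5)&(Z<.05))
rep('brown',(H>6)&(H<20)&(S>110)&(Y<-.2)&(Y>-.5)&(X<.5)&(Z<.05))
bl=(X>.53)&(X<.68)&(Y>.25)&(Y<.42)
rep('blower',bl&(Z>.04)&(Z<.06)); rep('lever',bl&(Z>.065)); rep('grip',bl&(V<60)&(Z>.055))
go(548,333,108,90)
E
```

```text
red 314 [681.6, 118.1, 52.3, 52.2, 66.2] z [0.078 0.083 0.088] mean [0.68  0.118 0.083]
red 322 [584.6, 8.1, 50.8, 51.8, 89.4] z [0.079 0.084 0.088] mean [0.584 0.008 0.084]
yellow 375 [577.9, -121.3, 81.1, 56.6, 13.7] z [0.055 0.059 0.063] mean [ 0.576 -0.121  0.059]
boxtop 635 [577.9, -121.6, 81.4, 57.3, 13.8] z [0.054 0.059 0.063] mean [ 0.577 -0.121  0.059]
wood 26 [663.3, -8.8, 13.7, 42.4, 0.8] z [0.022 0.027 0.029] mean [ 0.662 -0.009  0.026]
wood 333 [436.8, -3.6, 35.9, 146.5, 88.7] z [0.012 0.016 0.021] mean [ 0.451 -0.007  0.016]
low 29 [663.3, -8.8, 13.7, 42.4, 0.8] z [0.022 0.027 0.029] mean [ 0.662 -0.009  0.026]
low 168 [412.4, 119.6, 105.3, 12.0, 8.6] z [0.014 0.018 0.022] mean [0.412 0.119 0.018]
raised 61 [666.5, 110.3, 24.5, 59.1, 21.8] z [0.009 0.019 0.03 ] mean [0.663 0.11  0.019]
raised 63 [667.8, -9.4, 51.2, 24.9, 85.7] z [0.009 0.023 0.029] mean [ 0.664 -0.01   0.021]
raised 47 [566.5, 7.0, 19.8, 53.6, 2.5] z [0.009 0.018 0.029] mean [0.563 0.005 0.018]
raised 34 [540.0, -124.4, 57.5, 17.4, 82.9] z [0.008 0.016 0.027] mean [ 0.541 -0.122  0.017]
raised 376 [435.5, -2.5, 38.7, 152.1, 86.2] z [0.012 0.016 0.021] mean [ 0.447 -0.008  0.016]
raised 397 [432.9, 121.0, 151.2, 45.3, 11.4] z [0.009 0.014 0.021] mean [0.443 0.123 0.014]
blue 3725 [401.2, 327.2, 221.4, 118.6, 89.3] z [0.002 0.006 0.033] mean [0.403 0.333 0.01 ]
green 3384 [577.2, -360.5, 119.6, 219.5, 6.2] z [0.001 0.006 0.033] mean [ 0.581 -0.364  0.01 ]
brown 3797 [388.4, -334.9, 123.3, 230.3, 3.6] z [0.001 0.006 0.033] mean [ 0.387 -0.334  0.01 ]
blower 1327 [595.4, 329.3, 103.1, 119.0, 88.5] z [0.045 0.05  0.055] mean [0.594 0.323 0.05 ]
lever 208 [589.8, 340.5, 89.9, 35.2, 5.7] z [0.067 0.093 0.143] mean [0.58  0.34  0.104]
grip 150 [591.3, 337.7, 35.1, 90.8, 90.0] z [0.057 0.113 0.143] mean [0.579 0.336 0.102]
pos [195.1 620.  241.6] yaw 72.5 d [-422.8 -167.9  133.6] turn(units, tool z down) -3.49 j7 -0.06 t 1.0
```

Run:
```python
from h import *
p,h,w=cloud('top'); X,Y,Z=w[...,0],w[...,1],w[...,2]
bl=(X>.5)&(X<.7)&(Y>.25)&(Y<.42)
for lo in np.arange(.06,.16,.01):
    q=w[bl&(Z>lo)&(Z<lo+.01)]
    if len(q): print(lo.round(2),len(q),q.mean(0).round(3),q.min(0).round(3),q.max(0).round(3))
cv2.imwrite('pics/c1.png',cv2.resize(p[205:290,150:235,::-1],None,fx=7,fy=7,interpolation=cv2.INTER_CUBIC))
for c in ['top','scene']:
    if c=='scene': ctrl.get_image(c)
    for q in ['lever_hinge','lever_grip']:
        print(c,q,[(np.round(r['xyz'],3),round(r['confidence'],2)) for r in ctrl.mark_of(c,q)])
```

```text
0.06 60 [0.601 0.339 0.064] [0.559 0.32  0.06 ] [0.635 0.358 0.07 ]
0.07 26 [0.602 0.347 0.075] [0.581 0.327 0.071] [0.632 0.356 0.079]
0.08 43 [0.598 0.35  0.085] [0.573 0.325 0.08 ] [0.627 0.359 0.09 ]
0.09 21 [0.595 0.354 0.093] [0.581 0.328 0.09 ] [0.615 0.357 0.098]
0.1 9 [0.574 0.33  0.106] [0.563 0.323 0.1  ] [0.597 0.355 0.109]
0.11 13 [0.569 0.326 0.115] [0.558 0.322 0.111] [0.575 0.336 0.12 ]
0.12 15 [0.564 0.329 0.124] [0.55  0.323 0.12 ] [0.57  0.339 0.129]
0.13 36 [0.554 0.33  0.136] [0.545 0.322 0.132] [0.565 0.341 0.14 ]
0.14 24 [0.555 0.332 0.142] [0.547 0.323 0.14 ] [0.56  0.34  0.147]
top lever_hinge [(array([0.598, 0.33 , 0.05 ]), 0.61)]
top lever_grip [(array([0.562, 0.333, 0.122]), 0.44)]
scene lever_hinge [(array([0.596, 0.329, 0.047]), 0.89)]
scene lever_grip [(array([0.561, 0.335, 0.124]), 0.66), (array([0.434, 0.126, 0.004]), 0.41)]
```

View pics/c1.png

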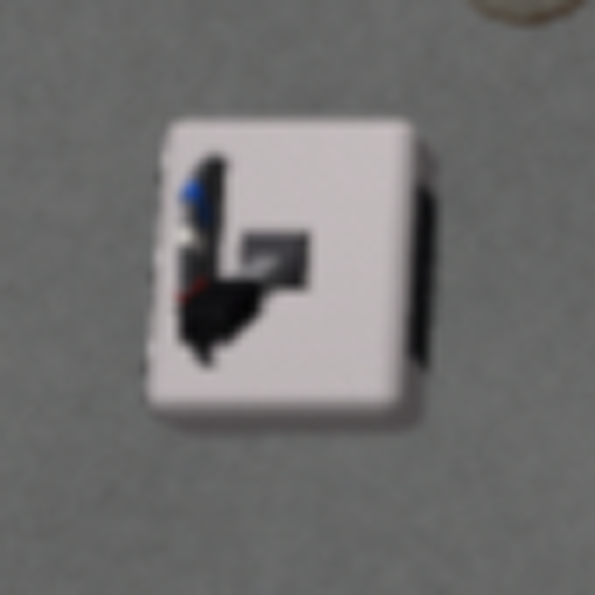

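The crop shows the lever leaning about 26° towards the robot, with a black dial beside it on the +y side, around px (200,240). The dial's top is near z 0.098, so I'll grip the lever high, with the tips above 0.105. Now I check the transit for obstacles.

Run:
```python
from h import *
p,h,w=cloud('scene'); X,Y,Z=w[...,0],w[...,1],w[...,2]
for x in np.arange(.1,.7,.1):
    print(round(x,1),[(round(y,2),round(float(np.nanmax(Z[m])),2)) for y in np.arange(.2,.8,.1) for m in [(X>x)&(X<x+.1)&(Y>y)&(Y<y+.1)] if m.sum()>5])
go(300,480,330,90);go(556,331,220,90)
```

```text
0.1 [(np.float64(0.2), 0.72), (np.float64(0.3), 0.7), (np.float64(0.4), 0.68), (np.float64(0.5), 0.66), (np.float64(0.6), 0.4), (np.float64(0.7), 0.34), (np.float64(0.8), 0.01)]
0.2 [(np.float64(0.2), 0.01), (np.float64(0.3), 0.01), (np.float64(0.4), 0.64), (np.float64(0.5), 0.65), (np.float64(0.6), 0.61), (np.float64(0.7), 0.34), (np.float64(0.8), 0.01)]
0.3 [(np.float64(0.2), 0.04), (np.float64(0.3), 0.04), (np.float64(0.4), 0.04), (np.float64(0.5), 0.01), (np.float64(0.6), 0.2), (np.float64(0.7), 0.2), (np.float64(0.8), 0.0)]
0.4 [(np.float64(0.2), 0.04), (np.float64(0.3), 0.04), (np.float64(0.4), 0.04), (np.float64(0.5), 0.01), (np.float64(0.6), 0.2), (np.float64(0.7), 0.2), (np.float64(0.8), 0.17)]
0.5 [(np.float64(0.2), 0.06), (np.float64(0.3), 0.15), (np.float64(0.4), 0.09), (np.float64(0.5), 0.1), (np.float64(0.6), 0.19), (np.float64(0.7), 0.19), (np.float64(0.8), 0.01)]
0.6 [(np.float64(0.2), 0.06), (np.float64(0.3), 0.1), (np.float64(0.4), 0.09), (np.float64(0.5), 0.1), (np.float64(0.6), 0.19), (np.float64(0.7), 0.2), (np.float64(0.8), 0.01)]
pos [195.1 620.  241.6] yaw 72.5 d [-142.1 -102.1  -88.4] turn(units, tool z down) -3.49 j7 -0.06 t 1.4
pos [195.1 620.  241.6] yaw 72.5 d [-431.  -167.4   21.6] turn(units, tool z down) -3.49 j7 -0.06 t 1.4
```

```bash
python3 -m crank '[{"tz":-60},{"tx":-50,"ty":-40,"tz":-88},{"tx":-100,"ty":-70,"tz":-88},{"tx":-142,"ty":-102,"tz":-88,"turn":-1.5},{"tx":-142,"ty":-102,"tz":-88,"turn":-3.5}]' 50 10
python3 - <<'E'
from h import *
go(556,331,220,90)
E
```

```text
pos [195.1 620.  241.6] yaw 72.5 d [-431.  -167.4   21.6] turn(units, tool z down) -3.49 j7 -0.06 t 1.4$[0]: bad value
```

```bash
python3 -m crank '[{"tx":0,"ty":0,"tz":-60,"turn":0},{"tx":-50,"ty":-40,"tz":-88,"turn":0},{"tx":-100,"ty":-70,"tz":-88,"turn":0},{"tx":-142,"ty":-102,"tz":-88,"turn":-1.5},{"tx":-142,"ty":-102,"tz":-88,"turn":-3.5}]' 50 10
python3 - <<'E'
from h import *
go(556,331,220,90)
E
```

```text
time: 1.98
position: [0.3048, 0.4758, 0.3306]
tool_rot: [0.005, 3.139, -0.0]
ft_force: [-0.5, 0.9, 0.1]
grip_width: 0.592
grip_force: 0.0
pos [304.8 475.8 330.6] yaw 89.8 d [-251.4 -144.   111.3] turn(units, tool z down) -0.04 j7 0.52 t 2.0
```

```bash
python3 -m crank '[{"tx":-50,"ty":-30,"tz":20,"turn":0},{"tx":-100,"ty":-60,"tz":45,"turn":0},{"tx":-150,"ty":-90,"tz":70,"turn":0},{"tx":-200,"ty":-118,"tz":95,"turn":0},{"tx":-251,"ty":-144,"tz":111,"turn":0}]'
python3 -m crank '[{"tx":0,"ty":0,"tz":30,"turn":0},{"tx":0,"ty":0,"tz":30,"turn":0}]'
python3 - <<'E'
from h import *
p,h,w=cloud('wrist'); X,Y,Z=w[...,0],w[...,1],w[...,2]
cv2.imwrite('pics/w1.png',p[:,:,::-1])
q=w[(X>.52)&(X<.66)&(Y>.3)&(Y<.37)&(Z>.1)&(Z<.16)]
if len(q):print(len(q),q.mean(0),q.min(0),q.max(0))
for n in ['lever_hinge','lever_grip']:
    print(n,[(np.round(r['xyz'],3),round(r['confidence'],2)) for r in ctrl.mark_of('wrist',n)])
go(556,332,128,90)
E
```

```text
time: 2.6
position: [0.552, 0.3353, 0.2175]
tool_rot: [0.002, -3.141, 0.0]
ft_force: [0.2, 0.8, 0.5]
grip_width: 0.568
grip_force: 0.0
time: 2.85
position: [0.5498, 0.3351, 0.1857]
tool_rot: [-0.001, -3.137, 0.005]
ft_force: [-1.1, 0.5, -0.4]
grip_width: 0.576
grip_force: 0.0
1309 [0.55487393 0.33160883 0.13870908] [0.5479793  0.32172639 0.132499  ] [0.563172   0.34133601 0.14275236]
lever_hinge [(array([0.604, 0.334, 0.049]), 0.57)]
lever_grip [(array([0.565, 0.333, 0.122]), 0.97)]
pos [550.7 337.8 190.1] yaw 90.2 d [-5.2 -5.9 62.1] turn(units, tool z down) 0.03 j7 1.03 t 3.0
```

View pics/w1.png

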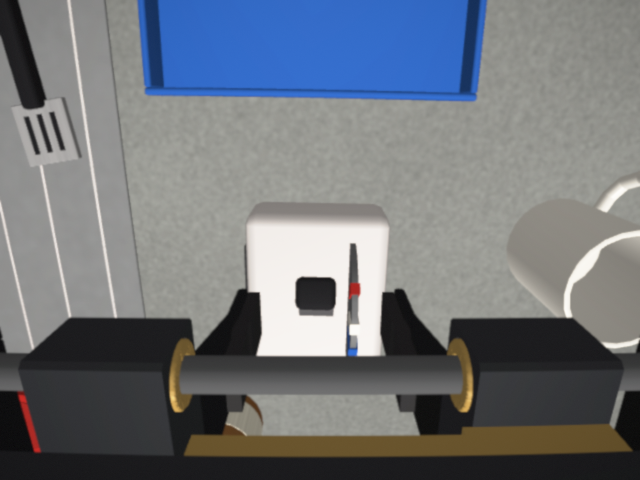

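The wrist view shows the grip's top at px (316,293), between the fingers, with the dial clear at (353,300). I go down and grip.

```bash
python3 -m crank '[{"tx":-9,"ty":-5,"tz":30,"turn":0},{"tx":-9,"ty":-5,"tz":60,"turn":0},{"tx":-9,"ty":-5,"tz":60,"turn":0}]' 
python3 -m crank '[{"tx":0,"ty":0,"tz":0,"turn":0},{"tx":0,"ty":0,"tz":0,"turn":0},{"tx":0,"ty":0,"tz":0,"turn":0},{"tx":0,"ty":0,"tz":0,"turn":0}]' 0 5
python3 - <<'E'
from h import *
go(600,331.5,138,90)
E
```

```text
time: 3.38
position: [0.5585, 0.3318, 0.1277]
tool_rot: [0.004, -3.139, 0.002]
ft_force: [0.2, 0.7, 1.3]
grip_width: 0.576
grip_force: 0.0
time: 3.88
position: [0.5603, 0.3323, 0.1294]
tool_rot: [-0.001, 3.14, 0.003]
ft_force: [0.4, -1.2, 1.3]
grip_width: 0.231
grip_force: 5.0
pos [560.3 332.3 129.4] yaw 90.0 d [-39.7  -0.8  -8.5] turn(units, tool z down) 0.01 j7 1.05 t 3.9
```

```bash
python3 -m crank '[{"tx":-10,"ty":0,"tz":-4,"turn":0},{"tx":-20,"ty":0,"tz":-7,"turn":0},{"tx":-30,"ty":0,"tz":-8,"turn":0},{"tx":-40,"ty":0,"tz":-9,"turn":0},{"tx":-40,"ty":0,"tz":-9,"turn":0}]'
python3 -m crank '[{"tx":0,"ty":0,"tz":0,"turn":0},{"tx":0,"ty":0,"tz":0,"turn":0}]' 46
python3 -m crank '[{"tx":0,"ty":0,"tz":-60,"turn":0},{"tx":40,"ty":0,"tz":-100,"turn":0},{"tx":60,"ty":0,"tz":-100,"turn":0}]'
python3 - <<'E'
from h import *
p,h,w=cloud('wrist'); X,Y,Z=w[...,0],w[...,1],w[...,2]
cv2.imwrite('pics/w2.png',p[:,:,::-1])
q=w[(X>.52)&(X<.66)&(Y>.3)&(Y<.37)&(Z>.12)&(Z<.165)]
if len(q):print(len(q),q.mean(0),q.min(0),q.max(0))
for c in ['wrist','top','scene']:
  if c!='wrist': ctrl.get_image(c)
  for n in ['lever_hinge','lever_grip']:
    print(n,[(np.round(r['xyz'],3),round(r['confidence'],2)) for r in ctrl.mark_of(c,n)])
go(556,332,128,90)
E
```

```text
time: 4.5
position: [0.602, 0.3314, 0.1375]
tool_rot: [0.0, 3.139, 0.001]
ft_force: [1.6, 1.5, -1.6]
grip_width: 0.23
grip_force: 5.0
time: 4.75
position: [0.6003, 0.3305, 0.1376]
tool_rot: [-0.0, 3.141, -0.001]
ft_force: [0.0, 0.1, -0.5]
grip_width: 0.379
grip_force: 0.0
time: 5.12
position: [0.5406, 0.3322, 0.2425]
tool_rot: [-0.002, 3.135, 0.007]
ft_force: [0.5, -0.3, -0.7]
grip_width: 0.527
grip_force: 0.0
1326 [0.59725324 0.3307264  0.14227679] [0.59221392 0.32075502 0.12007266] [0.6099667  0.34074875 0.15158721]
lever_hinge []
lever_grip [(array([0.6  , 0.328, 0.131]), 0.86)]
lever_hinge [(array([0.599, 0.331, 0.045]), 0.67)]
lever_grip [(array([ 0.744, -0.222, -0.002]), 0.32), (array([0.742, 0.244, 0.   ]), 0.29)]
lever_hinge [(array([0.598, 0.331, 0.051]), 0.76)]
lever_grip [(array([0.599, 0.33 , 0.131]), 0.59), (array([0.577, 0.524, 0.003]), 0.44)]
pos [540.6 330.7 236.7] yaw 90.0 d [-15.4   1.4 108.7] turn(units, tool z down) -0.0 j7 1.02 t 5.6
```

View pics/w2.png

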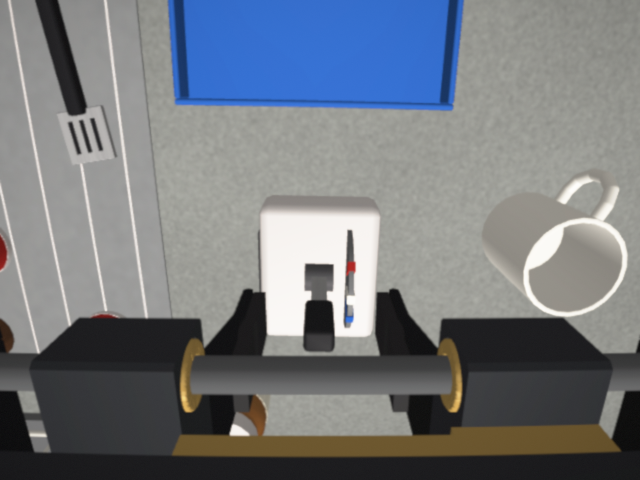

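The wrist view shows the lever upright in line with the white mark, with the grip at px (319,325) over the hinge at (319,275). Top, wrist and scene estimates agree. Next is the far tumbler.

Run:
```python
from h import *
p,h,w=cloud('wrist'); X,Y,Z=w[...,0],w[...,1],w[...,2]
b=(X>.57)&(X<.63)&(Y>.322)&(Y<.340)
q=w[b&(Z>.115)&(Z<.143)]; print('face',len(q),np.polyfit(q[:,2],q[:,0],1).round(3),q.mean(0).round(4))
q=w[b&(Z>.148)]; print('top',len(q),q.mean(0).round(4),q.min(0).round(3),q.max(0).round(3), np.polyfit(q[:,0],q[:,2],1).round(3))
go(681,118,200,90)
```

```text
face 600 [0.02  0.591] [0.5935 0.3309 0.1296]
top 578 [0.5997 0.331  0.1498] [0.593 0.322 0.148] [0.607 0.34  0.152] [0.061 0.113]
pos [540.5 330.9 236.8] yaw 90.0 d [-140.5 -212.8   36.9] turn(units, tool z down) -0.0 j7 1.02 t 5.6
```

```bash
python3 -m crank '[{"tx":-35,"ty":-50,"tz":0,"turn":0},{"tx":-70,"ty":-105,"tz":0,"turn":0},{"tx":-105,"ty":-160,"tz":10,"turn":0},{"tx":-141,"ty":-213,"tz":50,"turn":0},{"tx":-141,"ty":-213,"tz":77,"turn":0}]' 86
python3 -m crank '[{"tx":0,"ty":0,"tz":0,"turn":0},{"tx":0,"ty":0,"tz":0,"turn":0}]'
python3 - <<'E'
from h import *
p,h,w=cloud('wrist'); H,S=h[...,0],h[...,1]; X,Y,Z=w[...,0],w[...,1],w[...,2]
q=w[((H<6)|(H>172))&(S>150)&(Z>.076)&(Z<.095)]
if len(q)>30: print('red top',len(q),rect(q),q.mean(0).round(3))
print([(np.round(r['xyz'],3),round(r['confidence'],2)) for r in ctrl.mark_of('wrist','tumbler0')])
go(681,118,58,90)
E
```

```text
time: 6.25
position: [0.6838, 0.112, 0.1601]
tool_rot: [0.01, 3.139, -0.005]
ft_force: [-0.4, 1.1, -0.5]
grip_width: 0.961
grip_force: 0.0
time: 6.5
position: [0.6814, 0.1202, 0.1617]
tool_rot: [-0.004, 3.141, 0.002]
ft_force: [0.2, 0.5, 1.0]
grip_width: 0.985
grip_force: 0.0
red top 16680 [637.2, 64.1, 200.4, 53.5, 48.9] [0.628 0.056 0.083]
[(array([0.585, 0.01 , 0.007]), 0.77), (array([0.684, 0.12 , 0.001]), 0.64)]
pos [681.8 120.8 162.8] yaw 90.2 d [  1.1  -3.  104.8] turn(units, tool z down) 0.04 j7 1.46 t 6.6
```

```bash
python3 -m crank '[{"tx":0,"ty":-1,"tz":40,"turn":0},{"tx":0,"ty":-1,"tz":80,"turn":0},{"tx":0,"ty":-1,"tz":104,"turn":0},{"tx":0,"ty":-1,"tz":104,"turn":0}]'
python3 -m crank '[{"tx":0,"ty":0,"tz":0,"turn":0},{"tx":0,"ty":0,"tz":0,"turn":0},{"tx":0,"ty":0,"tz":0,"turn":0},{"tx":0,"ty":0,"tz":0,"turn":0}]' 30 15
python3 -m crank '[{"tx":0,"ty":0,"tz":-50,"turn":0},{"tx":0,"ty":0,"tz":-110,"turn":0},{"tx":0,"ty":0,"tz":-170,"turn":0},{"tx":0,"ty":0,"tz":-190,"turn":0}]'
python3 - <<'E'
from h import *
for c in ['top']:
  ctrl.get_image(c)
  for n in ['tumbler_bin_in','utensil_bin_in','box_bin_in']:
    print(n,[(np.round(r['xyz'],3),round(r['confidence'],2)) for r in ctrl.mark_of(c,n)])
p,h,w=cloud('top');X,Y,Z=w[...,0],w[...,1],w[...,2]
for n,cx,cy in [('wood',.389,-.333),('green',.579,-.361),('blue',.401,.327)]:
    q=w[(abs(X-cx)<.085)&(abs(Y-cy)<.135)&(Z>.024)&(Z<.045)]; print(n,len(q),rect(q))
go(392,-285,240,90)
E
```

```text
time: 7.1
position: [0.68, 0.1189, 0.0559]
tool_rot: [0.004, -3.139, -0.0]
ft_force: [0.2, 0.1, 0.7]
grip_width: 0.987
grip_force: 0.0
time: 7.6
position: [0.6817, 0.1186, 0.0577]
tool_rot: [-0.002, 3.14, 0.003]
ft_force: [-0.5, 1.4, 3.5]
grip_width: 0.636
grip_force: 15.0
time: 8.1
position: [0.6829, 0.1171, 0.2515]
tool_rot: [-0.001, 3.135, 0.002]
ft_force: [1.1, -0.2, -1.7]
grip_width: 0.635
grip_force: 15.0
tumbler_bin_in [(array([ 0.391, -0.332,  0.006]), 0.88), (array([0.576, 0.524, 0.004]), 0.46), (array([ 0.48 , -0.577, -0.003]), 0.34)]
utensil_bin_in [(array([0.599, 0.333, 0.048]), 0.61), (array([0.402, 0.323, 0.001]), 0.58), (array([ 0.579, -0.122,  0.004]), 0.51)]
box_bin_in [(array([ 0.576, -0.362,  0.012]), 0.98), (array([0.599, 0.333, 0.126]), 0.54)]
wood 549 [385.9, -330.0, 119.8, 220.6, 3.9]
green 544 [577.7, -360.7, 120.2, 220.4, 6.2]
blue 400 [402.6, 347.5, 182.6, 119.5, 88.6]
pos [679.8 117.3 243.3] yaw 90.0 d [ 288.1 -402.1    5.1] turn(units, tool z down) 0.01 j7 1.45 t 8.3
```

```bash
python3 -m crank '[{"tx":30,"ty":-40,"tz":0,"turn":0},{"tx":60,"ty":-80,"tz":0,"turn":0},{"tx":90,"ty":-120,"tz":0,"turn":0},{"tx":120,"ty":-160,"tz":0,"turn":0},{"tx":150,"ty":-200,"tz":0,"turn":0}]'
python3 -m crank '[{"tx":30,"ty":-40,"tz":0,"turn":0},{"tx":60,"ty":-80,"tz":0,"turn":0},{"tx":90,"ty":-120,"tz":0,"turn":0},{"tx":120,"ty":-160,"tz":0,"turn":-0.4},{"tx":147,"ty":-200,"tz":0,"turn":-0.8}]'
python3 -m crank '[{"tx":0,"ty":0,"tz":0,"turn":0},{"tx":0,"ty":0,"tz":0,"turn":0}]'
python3 - <<'E'
from h import *
go(384,-283,62,94)
E
```

```text
time: 8.98
position: [0.5289, -0.0838, 0.2438]
tool_rot: [0.001, -3.137, 0.0]
ft_force: [-0.0, -0.8, -0.8]
grip_width: 0.636
grip_force: 15.0
time: 9.6
position: [0.3822, -0.2832, 0.2443]
tool_rot: [0.113, -3.136, -0.003]
ft_force: [0.8, -0.2, -1.6]
grip_width: 0.635
grip_force: 15.0
time: 9.85
position: [0.384, -0.2818, 0.2449]
tool_rot: [0.111, -3.137, -0.003]
ft_force: [-0.2, 0.4, -0.9]
grip_width: 0.636
grip_force: 15.0
pos [ 384.  -281.8  244.9] yaw 94.0 d [ -0.4  -1.6 182.9] turn(units, tool z down) 0.01 j7 2.18 t 9.8
```

```bash
python3 -m crank '[{"tx":0,"ty":-1,"tz":60,"turn":0},{"tx":0,"ty":-1,"tz":120,"turn":0},{"tx":0,"ty":-1,"tz":165,"turn":0},{"tx":0,"ty":-1,"tz":183,"turn":0},{"tx":0,"ty":-1,"tz":183,"turn":0}]'
python3 -m crank '[{"tx":0,"ty":0,"tz":0,"turn":0},{"tx":0,"ty":0,"tz":0,"turn":0}]' 72
python3 -m crank '[{"tx":0,"ty":0,"tz":-60,"turn":0},{"tx":0,"ty":0,"tz":-120,"turn":0},{"tx":0,"ty":0,"tz":-180,"turn":0},{"tx":0,"ty":0,"tz":-180,"turn":0}]'
python3 - <<'E'
from h import *
p,h,w=cloud('top');H,S=h[...,0],h[...,1];X,Y,Z=w[...,0],w[...,1],w[...,2]
for n,m in [('tum',((H<6)|(H>172))&(S>150)&(Z>.075)&(Z<.1)&(abs(Y+.28)<.1)&(X<.5)),('tum2',((H<6)|(H>172))&(S>150)&(Z>.075)&(Z<.1)&(abs(Y)<.08)),('box',(Z>.045)&(Z<.07)&(abs(X-.578)<.08)&(abs(Y+.12)<.08)),('spoon',(H>6)&(H<20)&(S>90)&(Z<.03)&(abs(Y)<.06)&(X>.33)&(X<.56))]:
    q=w[m]; print(n,len(q), rect(q) if len(q)>5 else '')
go(584,8,240,90)
E
```

```text
time: 10.48
position: [0.3839, -0.2819, 0.0616]
tool_rot: [0.114, -3.135, -0.002]
ft_force: [0.2, -0.5, -1.3]
grip_width: 0.638
grip_force: 15.0
time: 10.72
position: [0.3856, -0.2839, 0.0646]
tool_rot: [-0.112, 3.138, -0.001]
ft_force: [0.8, 0.7, 0.9]
grip_width: 0.773
grip_force: 0.0
time: 11.22
position: [0.3872, -0.2856, 0.2494]
tool_rot: [-0.11, 3.128, -0.006]
ft_force: [-1.1, -0.5, -2.5]
grip_width: 0.832
grip_force: 0.0
tum 16 [395.1, -304.2, 15.8, 6.8, 4.5]
tum2 315 [585.1, 8.1, 50.6, 51.5, 89.2]
box 631 [577.9, -121.6, 81.8, 57.7, 13.3]
spoon 332 [436.9, -3.6, 35.8, 146.9, 88.6]
pos [ 385.9 -284.6  246.4] yaw 94.0 d [-218.2  277.9    7.3] turn(units, tool z down) 0.81 j7 2.18 t 11.3
```

```bash
python3 -m crank '[{"tx":-36,"ty":46,"tz":0,"turn":0},{"tx":-73,"ty":93,"tz":0,"turn":0},{"tx":-109,"ty":139,"tz":0,"turn":0},{"tx":-145,"ty":185,"tz":0,"turn":0},{"tx":-182,"ty":232,"tz":0,"turn":0.8}]' 86
python3 -m crank '[{"tx":-39,"ty":43,"tz":20,"turn":0},{"tx":-39,"ty":43,"tz":70,"turn":0},{"tx":-39,"ty":43,"tz":86,"turn":0},{"tx":-39,"ty":43,"tz":86,"turn":0}]'
python3 - <<'E'
from h import *
p,h,w=cloud('top');H,S=h[...,0],h[...,1];X,Y,Z=w[...,0],w[...,1],w[...,2]
q=w[((H<6)|(H>172))&(S>150)&(Z>.075)&(Z<.1)&(Y<-.2)&(X<.5)];print('placed',len(q),rect(q))
p,h,w=cloud('wrist'); H,S=h[...,0],h[...,1]; Z=w[...,2]
q=w[((H<6)|(H>172))&(S>150)&(Z>.076)&(Z<.095)]
if len(q)>30: print('red top',len(q),rect(q),q.mean(0).round(3))
go(585,8,58,90)
E
```

```text
time: 11.9
position: [0.5497, -0.0381, 0.242]
tool_rot: [-0.002, -3.14, -0.0]
ft_force: [-0.6, -1.1, -0.4]
grip_width: 0.987
grip_force: 0.0
time: 12.4
position: [0.5873, 0.0023, 0.1562]
tool_rot: [-0.002, -3.138, 0.001]
ft_force: [0.5, -0.2, -1.1]
grip_width: 0.987
grip_force: 0.0
placed 363 [385.8, -282.1, 51.1, 52.5, 0.3]
red top 7260 [588.3, 8.1, 53.0, 52.6, 14.2] [0.587 0.008 0.083]
pos [589.3   2.4 159.2] yaw 89.9 d [  4.6   5.6 101.1] turn(units, tool z down) -0.01 j7 1.6 t 12.5
```

Tumbler 1 stands in the wooden bin at (386,-282). Now I grasp the second.

```bash
python3 -m crank '[{"tx":1,"ty":5,"tz":30,"turn":0},{"tx":1,"ty":5,"tz":75,"turn":0},{"tx":1,"ty":5,"tz":100,"turn":0},{"tx":1,"ty":5,"tz":100,"turn":0}]'
python3 -m crank '[{"tx":0,"ty":0,"tz":0,"turn":0},{"tx":0,"ty":0,"tz":0,"turn":0},{"tx":0,"ty":0,"tz":0,"turn":0},{"tx":0,"ty":0,"tz":0,"turn":0}]' 30 15
python3 -m crank '[{"tx":0,"ty":0,"tz":-50,"turn":0},{"tx":0,"ty":0,"tz":-110,"turn":0},{"tx":0,"ty":0,"tz":-170,"turn":0},{"tx":0,"ty":0,"tz":-190,"turn":0}]'
python3 - <<'E'
from h import *
go(391,-379,62,90)
E
```

```text
time: 13.0
position: [0.5873, 0.008, 0.0577]
tool_rot: [-0.0, -3.141, -0.0]
ft_force: [-0.1, 0.4, 0.3]
grip_width: 0.988
grip_force: 0.0
time: 13.5
position: [0.5881, 0.0086, 0.0582]
tool_rot: [-0.001, 3.14, 0.001]
ft_force: [-0.5, -0.7, 3.9]
grip_width: 0.637
grip_force: 15.0
time: 14.0
position: [0.5894, 0.0083, 0.2523]
tool_rot: [-0.001, 3.135, 0.002]
ft_force: [-0.1, -0.1, -1.3]
grip_width: 0.638
grip_force: 15.0
pos [589.4   8.3 252.3] yaw 90.0 d [ 199.9 -387.4  188.5] turn(units, tool z down) 0.01 j7 1.57 t 14.0
```

```bash
python3 -m crank '[{"tx":25,"ty":-45,"tz":0,"turn":0},{"tx":50,"ty":-90,"tz":0,"turn":0},{"tx":75,"ty":-140,"tz":0,"turn":0},{"tx":100,"ty":-190,"tz":0,"turn":0},{"tx":120,"ty":-235,"tz":0,"turn":0}]'
python3 -m crank '[{"tx":25,"ty":-45,"tz":0,"turn":0},{"tx":50,"ty":-95,"tz":0,"turn":0},{"tx":77,"ty":-152,"tz":0,"turn":-0.8},{"tx":77,"ty":-152,"tz":0,"turn":-0.8},{"tx":77,"ty":-152,"tz":0,"turn":-0.8}]'
python3 - <<'E'
from h import *
go(391,-379,62,94)
E
```

```text
time: 14.62
position: [0.4663, -0.2284, 0.2475]
tool_rot: [0.0, 3.141, 0.001]
ft_force: [1.7, -0.7, -1.0]
grip_width: 0.638
grip_force: 15.0
time: 15.25
position: [0.3909, -0.3782, 0.2472]
tool_rot: [0.109, -3.14, -0.002]
ft_force: [0.5, -0.3, -1.9]
grip_width: 0.635
grip_force: 15.0
pos [ 390.9 -378.2  247.2] yaw 94.0 d [ -0.   -0.9 185.2] turn(units, tool z down) -0.0 j7 2.43 t 15.2
```

```bash
python3 -m crank '[{"tx":0,"ty":-1,"tz":60,"turn":0},{"tx":0,"ty":-1,"tz":120,"turn":0},{"tx":0,"ty":-1,"tz":165,"turn":0},{"tx":0,"ty":-1,"tz":185,"turn":0},{"tx":0,"ty":-1,"tz":185,"turn":0}]'
python3 -m crank '[{"tx":0,"ty":0,"tz":0,"turn":0},{"tx":0,"ty":0,"tz":0,"turn":0}]' 72
python3 -m crank '[{"tx":0,"ty":0,"tz":-60,"turn":0},{"tx":0,"ty":0,"tz":-120,"turn":0},{"tx":0,"ty":0,"tz":-180,"turn":0},{"tx":0,"ty":0,"tz":-180,"turn":0}]'
python3 - <<'E'
from h import *
p,h,w=cloud('top');H,S=h[...,0],h[...,1];X,Y,Z=w[...,0],w[...,1],w[...,2]
for n,m in [('box',(Z>.045)&(Z<.07)&(abs(X-.578)<.08)&(abs(Y+.12)<.08)),('spoon',(H>6)&(H<20)&(S>90)&(Z<.03)&(abs(Y)<.06)&(X>.33)&(X<.56))]:
    q=w[m]; print(n,len(q), rect(q) if len(q)>5 else '')
go(578,-122,240,104)
E
```

```text
time: 15.88
position: [0.3918, -0.3786, 0.0622]
tool_rot: [0.114, -3.139, -0.001]
ft_force: [-0.1, -0.5, -1.3]
grip_width: 0.635
grip_force: 15.0
time: 16.12
position: [0.3922, -0.3805, 0.0643]
tool_rot: [-0.111, 3.137, -0.003]
ft_force: [0.4, -0.7, 0.4]
grip_width: 0.775
grip_force: 0.0
time: 16.62
position: [0.3932, -0.3824, 0.249]
tool_rot: [-0.11, 3.129, -0.009]
ft_force: [0.2, 0.3, 0.0]
grip_width: 0.827
grip_force: 0.0
box 630 [578.0, -121.4, 81.6, 57.1, 13.7]
spoon 330 [436.7, -3.5, 35.9, 146.5, 88.6]
pos [ 392.1 -381.   245.9] yaw 94.0 d [-203.5  245.3    6.4] turn(units, tool z down) -2.0 j7 2.43 t 16.7
```

```bash
python3 -m crank '[{"tx":-36,"ty":44,"tz":0,"turn":0},{"tx":-73,"ty":88,"tz":0,"turn":0},{"tx":-109,"ty":132,"tz":0,"turn":0},{"tx":-145,"ty":176,"tz":0,"turn":-1},{"tx":-182,"ty":220,"tz":0,"turn":-2}]' 86
python3 - <<'E'
from h import *
go(578,-122,150,104)
E
```

```text
time: 17.3
position: [0.5573, -0.1457, 0.2415]
tool_rot: [0.388, -3.116, -0.001]
ft_force: [1.1, -0.8, 0.3]
grip_width: 0.99
grip_force: 0.0
pos [ 557.3 -145.7  241.5] yaw 104.2 d [-26.   17.9  91.5] turn(units, tool z down) 0.04 j7 2.11 t 17.3
```

```bash
python3 -m crank '[{"tx":-26,"ty":18,"tz":20,"turn":0},{"tx":-26,"ty":18,"tz":60,"turn":0},{"tx":-26,"ty":18,"tz":92,"turn":0},{"tx":-26,"ty":18,"tz":92,"turn":0}]'
python3 - <<'E'
from h import *
p,h,w=cloud('top');H,S=h[...,0],h[...,1];X,Y,Z=w[...,0],w[...,1],w[...,2]
m=((H<6)|(H>172))&(S>150)&(Z>.075)&(Z<.1)&(Y<-.2)&(X<.5)
k,l,st,_=cv2.connectedComponentsWithStats(m.astype(np.uint8))
for i in range(1,k):
    if st[i,4]>30: print('placed',st[i,4],rect(w[l==i]))
p,h,w=cloud('wrist'); H,S=h[...,0],h[...,1]; X,Y,Z=w[...,0],w[...,1],w[...,2]
q=w[(Z>.05)&(Z<.066)&(H>18)&(H<32)&(S>120)&(abs(X-.578)<.08)&(abs(Y+.12)<.08)]
if len(q)>30: print('box',len(q),rect(q),q.mean(0).round(3))
go(578,-122,40,104)
E
```

```text
time: 17.8
position: [0.5752, -0.1231, 0.147]
tool_rot: [0.383, -3.111, -0.002]
ft_force: [0.3, -0.1, -0.2]
grip_width: 0.989
grip_force: 0.0
placed 372 [390.1, -379.2, 53.4, 52.2, 64.1]
placed 360 [386.5, -282.5, 51.9, 52.3, 50.1]
box 8471 [581.1, -121.1, 81.2, 56.8, 13.5] [ 0.577 -0.122  0.058]
pos [ 577.9 -123.9  150.9] yaw 104.0 d [ -0.6   1.8 110.9] turn(units, tool z down) 0.0 j7 2.1 t 17.9
```

```bash
python3 -m crank '[{"tx":-2,"ty":1,"tz":40,"turn":0},{"tx":-2,"ty":1,"tz":85,"turn":0},{"tx":-2,"ty":1,"tz":109,"turn":0},{"tx":-2,"ty":1,"tz":109,"turn":0}]'
python3 -m crank '[{"tx":0,"ty":0,"tz":0,"turn":0},{"tx":0,"ty":0,"tz":0,"turn":0},{"tx":0,"ty":0,"tz":0,"turn":0},{"tx":0,"ty":0,"tz":0,"turn":0}]' 30 18
python3 -m crank '[{"tx":0,"ty":0,"tz":-50,"turn":0},{"tx":0,"ty":0,"tz":-110,"turn":0},{"tx":0,"ty":0,"tz":-150,"turn":0},{"tx":0,"ty":0,"tz":-150,"turn":1.6}]'
python3 - <<'E'
from h import *
go(578,-361,42,96)
E
```

```text
time: 18.4
position: [0.5792, -0.1222, 0.0413]
tool_rot: [0.383, -3.117, -0.0]
ft_force: [0.2, -0.8, 0.2]
grip_width: 0.988
grip_force: 0.0
time: 18.9
position: [0.58, -0.1217, 0.0423]
tool_rot: [-0.384, 3.117, 0.001]
ft_force: [-1.0, 1.3, 4.4]
grip_width: 0.641
grip_force: 18.0
time: 19.4
position: [0.5818, -0.123, 0.1958]
tool_rot: [-0.159, 3.13, -0.001]
ft_force: [-0.1, 0.5, -2.9]
grip_width: 0.643
grip_force: 18.0
pos [ 581.8 -123.   195.8] yaw 95.8 d [  29.1 -236.3  153.8] turn(units, tool z down) -0.03 j7 1.94 t 19.4
```

```bash
python3 -m crank '[{"tx":6,"ty":-50,"tz":0,"turn":0},{"tx":12,"ty":-100,"tz":0,"turn":0},{"tx":18,"ty":-150,"tz":0,"turn":0},{"tx":24,"ty":-200,"tz":0,"turn":0},{"tx":29,"ty":-236,"tz":0,"turn":0}]'
python3 -m crank '[{"tx":0,"ty":0,"tz":0,"turn":0},{"tx":0,"ty":0,"tz":50,"turn":0},{"tx":0,"ty":0,"tz":80,"turn":0}]'
python3 - <<'E'
from h import *
go(578,-361,44,96)
E
```

```text
time: 20.02
position: [0.5745, -0.3626, 0.1911]
tool_rot: [0.162, -3.136, 0.001]
ft_force: [0.0, 0.2, -1.1]
grip_width: 0.64
grip_force: 18.0
time: 20.4
position: [0.5752, -0.3576, 0.1089]
tool_rot: [0.168, -3.135, -0.004]
ft_force: [0.3, 0.5, -0.8]
grip_width: 0.642
grip_force: 18.0
pos [ 575.2 -357.6  108.9] yaw 96.1 d [-2.5 -3.9 64.9] turn(units, tool z down) 0.02 j7 2.41 t 20.4
```

```bash
python3 -m crank '[{"tx":-2,"ty":-2,"tz":30,"turn":0},{"tx":-2,"ty":-2,"tz":55,"turn":0},{"tx":-2,"ty":-2,"tz":67,"turn":0},{"tx":-2,"ty":-2,"tz":67,"turn":0}]'
python3 -m crank '[{"tx":0,"ty":0,"tz":0,"turn":0},{"tx":0,"ty":0,"tz":0,"turn":0}]' 76
python3 -m crank '[{"tx":0,"ty":0,"tz":-50,"turn":0},{"tx":0,"ty":0,"tz":-110,"turn":0},{"tx":0,"ty":0,"tz":-170,"turn":0},{"tx":0,"ty":0,"tz":-190,"turn":0}]'
python3 - <<'E'
from h import *
p,h,w=cloud('top');H,S=h[...,0],h[...,1];X,Y,Z=w[...,0],w[...,1],w[...,2]
m=(X>.33)&(X<.56)&(Y>-.1)&(Y<.18)&(Z>.010)&(Z<.03)
k,l,st,_=cv2.connectedComponentsWithStats(m.astype(np.uint8))
for i in range(1,k):
    if st[i,4]>40: print(st[i,4],rect(w[l==i]))
go(452,-5,240,90)
E
```

```text
time: 20.9
position: [0.5783, -0.3606, 0.0445]
tool_rot: [-0.167, 3.137, 0.001]
ft_force: [-0.0, -1.2, -1.8]
grip_width: 0.644
grip_force: 18.0
time: 21.15
position: [0.5784, -0.3619, 0.0455]
tool_rot: [-0.166, 3.136, -0.001]
ft_force: [-0.5, -0.3, 0.7]
grip_width: 0.79
grip_force: 0.0
time: 21.65
position: [0.5792, -0.3633, 0.2403]
tool_rot: [-0.165, 3.13, -0.007]
ft_force: [0.4, 0.1, -0.6]
grip_width: 0.871
grip_force: 0.0
373 [435.1, -1.3, 41.0, 147.2, 86.2]
51 [489.5, 131.6, 37.3, 39.0, 26.2]
225 [414.0, 119.9, 112.6, 19.6, 5.3]
pos [ 579.4 -363.3  240.9] yaw 96.0 d [ 89.1 369.7  -1.5] turn(units, tool z down) 1.21 j7 2.37 t 21.7
```

```bash
python3 -m crank '[{"tx":13,"ty":52,"tz":0,"turn":0},{"tx":26,"ty":104,"tz":0,"turn":0},{"tx":39,"ty":156,"tz":0,"turn":0},{"tx":52,"ty":208,"tz":0,"turn":0},{"tx":64,"ty":260,"tz":0,"turn":1.2}]' 50
python3 -m crank '[{"tx":15,"ty":52,"tz":0,"turn":0},{"tx":28,"ty":104,"tz":20,"turn":0},{"tx":28,"ty":104,"tz":70,"turn":0},{"tx":28,"ty":104,"tz":70,"turn":0}]'
cat > ut.py <<'E'
from h import *
import sys
def ut(cam,cx,cy):
    p,h,w=cloud(cam);X,Y,Z=w[...,0],w[...,1],w[...,2]
    q=w[(abs(X-cx)<.10)&(abs(Y-cy)<.055)&(Z>.009)&(Z<.03)]
    if len(q)<40: print(cam,'few',len(q)); return
    print(cam,len(q),'rect',rect(q),'x',q[:,0].min().round(3),q[:,0].max().round(3))
    f=q[q[:,0]<np.median([q[:,0].max()-.055])]
    a=np.polyfit(f[:,0],f[:,1],1); print(' handle yaw deg',np.degrees(np.arctan(a[0])).round(1),'y@450',np.polyval(a,.45).round(4),'ztop',np.percentile(f[:,2],50).round(3))
E
python3 - <<'E'
from ut import *
ut('wrist',.437,-.005);ut('top',.437,-.005);ut('top',.433,.122)
p,h,w=cloud('top');X,Y,Z=w[...,0],w[...,1],w[...,2]
q=w[(Z>.045)&(Z<.075)&(abs(X-.578)<.05)&(abs(Y+.36)<.1)];print('box placed',rect(q))
go(450,-5,26,90)
E
```

```text
time: 22.32
position: [0.4853, -0.1078, 0.233]
tool_rot: [-0.002, -3.14, -0.001]
ft_force: [0.5, 1.0, 0.4]
grip_width: 0.579
grip_force: 0.0
time: 22.82
position: [0.4549, -0.0057, 0.1606]
tool_rot: [0.003, -3.132, 0.003]
ft_force: [-0.4, 0.7, -0.5]
grip_width: 0.573
grip_force: 0.0
wrist 5661 rect [438.6, -3.0, 39.2, 149.3, 87.4] x 0.364 0.513
 handle yaw deg 3.2 y@450 -0.0078 ztop 0.017
top few 0
top 381 rect [422.5, 124.7, 173.5, 100.5, 1.0] x 0.336 0.509
 handle yaw deg 7.6 y@450 0.1254 ztop 0.016
box placed [576.3, -360.5, 81.5, 58.7, 4.8]
pos [460.   -6.6 166.1] yaw 89.9 d [ 10.3   1.5 140.1] turn(units, tool z down) -0.01 j7 1.51 t 23.0
```

```bash
python3 -m crank '[{"tx":7,"ty":-1,"tz":50,"turn":-0.6},{"tx":7,"ty":-1,"tz":100,"turn":-0.6},{"tx":7,"ty":-1,"tz":110,"turn":-0.6},{"tx":7,"ty":-1,"tz":110,"turn":-0.6}]' 40
python3 -m crank '[{"tx":0,"ty":0,"tz":0,"turn":0}]'
python3 -m crank '[{"tx":0,"ty":0,"tz":0,"turn":0}]'
python3 -m crank '[{"tx":0,"ty":0,"tz":0,"turn":0}]'
```

```text
time: 23.52
position: [0.4529, -0.0072, 0.0557]
tool_rot: [-0.082, 3.139, -0.0]
ft_force: [0.5, 0.1, 0.2]
grip_width: 0.465
grip_force: 0.0
time: 23.65
position: [0.4538, -0.0068, 0.0567]
tool_rot: [-0.083, 3.136, 0.001]
ft_force: [-0.1, -0.5, -0.7]
grip_width: 0.459
grip_force: 0.0
time: 23.78
position: [0.4532, -0.0067, 0.0562]
tool_rot: [-0.083, 3.137, 0.001]
ft_force: [-0.7, 0.2, 0.2]
grip_width: 0.461
grip_force: 0.0
time: 23.9
position: [0.4524, -0.0067, 0.0554]
tool_rot: [-0.083, 3.139, 0.001]
ft_force: [0.0, 0.2, -0.4]
grip_width: 0.458
grip_force: 0.0
```

```bash
python3 -m crank '[{"tx":0,"ty":0,"tz":16,"turn":0},{"tx":0,"ty":0,"tz":31,"turn":0},{"tx":0,"ty":0,"tz":31,"turn":0}]'
python3 -m crank '[{"tx":0,"ty":0,"tz":0,"turn":0},{"tx":0,"ty":0,"tz":0,"turn":0},{"tx":0,"ty":0,"tz":0,"turn":0},{"tx":0,"ty":0,"tz":0,"turn":0}]' 0 20
python3 -m crank '[{"tx":0,"ty":0,"tz":-50,"turn":0},{"tx":0,"ty":0,"tz":-110,"turn":0},{"tx":0,"ty":0,"tz":-150,"turn":0},{"tx":0,"ty":0,"tz":-150,"turn":0}]'
python3 - <<'E'
from h import *
go(425,310,140,0);go(425,310,140,90)
print(ctrl.get_state()['joint_positions'])
E
```

```text
time: 24.28
position: [0.4514, -0.007, 0.0225]
tool_rot: [0.083, -3.139, 0.001]
ft_force: [-0.4, -0.6, -0.2]
grip_width: 0.461
grip_force: 0.0
time: 24.78
position: [0.4516, -0.0069, 0.0234]
tool_rot: [0.083, -3.14, -0.0]
ft_force: [-0.1, -0.1, -0.3]
grip_width: 0.156
grip_force: 20.0
time: 25.28
position: [0.4541, -0.0067, 0.1769]
tool_rot: [-0.083, 3.133, 0.003]
ft_force: [0.9, -0.2, -1.6]
grip_width: 0.158
grip_force: 20.0
pos [454.1  -6.7 176.9] yaw 93.0 d [ 12.5 317.7  37.3] turn(units, tool z down) -17.39 j7 1.55 t 25.3
pos [454.1  -6.7 176.9] yaw 93.0 d [ 12.5 317.7  37.3] turn(units, tool z down) 0.61 j7 1.55 t 25.3
[-0.47391924 -0.07704376  0.41622284  2.01863671  0.03198968  1.18629883
  1.55328241]
```

```bash
python3 -m crank '[{"tx":2,"ty":40,"tz":0,"turn":2},{"tx":4,"ty":90,"tz":0,"turn":4},{"tx":6,"ty":140,"tz":0,"turn":6},{"tx":8,"ty":200,"tz":0,"turn":8},{"tx":10,"ty":250,"tz":0,"turn":10}]'
python3 -m crank '[{"tx":0,"ty":0,"tz":0,"turn":2},{"tx":0,"ty":0,"tz":0,"turn":4},{"tx":0,"ty":0,"tz":0,"turn":6},{"tx":0,"ty":0,"tz":0,"turn":8},{"tx":0,"ty":0,"tz":0,"turn":8.8}]'
python3 -m crank '[{"tx":0,"ty":0,"tz":0,"turn":0},{"tx":0,"ty":0,"tz":0,"turn":0}]'
python3 - <<'E'
from h import *
go(426,313,90,-1)
E
```

```text
time: 25.9
position: [0.4275, 0.2426, 0.172]
tool_rot: [-1.254, -2.879, 0.002]
ft_force: [1.2, 0.3, -1.0]
grip_width: 0.159
grip_force: 20.0
time: 26.52
position: [0.4278, 0.2407, 0.1718]
tool_rot: [-2.239, -2.203, 0.004]
ft_force: [0.6, 0.2, -0.4]
grip_width: 0.159
grip_force: 20.0
time: 26.78
position: [0.4283, 0.2409, 0.1727]
tool_rot: [-2.235, -2.208, 0.002]
ft_force: [0.4, -0.3, -1.2]
grip_width: 0.158
grip_force: 20.0
pos [428.3 240.9 172.7] yaw -0.7 d [72.1 -3.  82.7] turn(units, tool z down) 0.06 j7 -0.57 t 26.8
```

```bash
python3 -m crank '[{"tx":35,"ty":-1,"tz":0,"turn":0},{"tx":72,"ty":-2,"tz":30,"turn":0},{"tx":72,"ty":-2,"tz":80,"turn":0},{"tx":72,"ty":-2,"tz":100,"turn":0},{"tx":72,"ty":-2,"tz":100,"turn":0}]'
python3 -m crank '[{"tx":0,"ty":0,"tz":0,"turn":0},{"tx":0,"ty":0,"tz":0,"turn":0}]'
python3 - <<'E'
from h import *
p,h,w=cloud('wrist');cv2.imwrite('pics/w3.png',p[:,:,::-1])
go(426,313,29,-1)
E
```

```text
time: 27.4
position: [0.4262, 0.3122, 0.0715]
tool_rot: [-2.235, -2.207, 0.007]
ft_force: [0.4, -0.3, -0.4]
grip_width: 0.154
grip_force: 20.0
time: 27.65
position: [0.4286, 0.3139, 0.0751]
tool_rot: [2.236, 2.206, 0.005]
ft_force: [0.2, 0.6, 0.2]
grip_width: 0.154
grip_force: 20.0
pos [428.4 313.8  75. ] yaw -0.8 d [-0.9 -2.5 46. ] turn(units, tool z down) 0.05 j7 -0.68 t 27.7
```

View pics/w3.png

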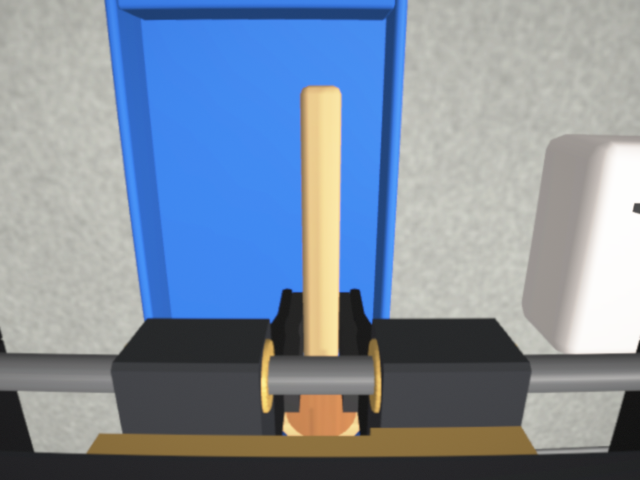

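The spoon handle (px 320,90–350) runs parallel with the bin's walls, well inside. I lower and release.

```bash
python3 -m crank '[{"tx":-1,"ty":-2,"tz":20,"turn":0},{"tx":-1,"ty":-2,"tz":40,"turn":0},{"tx":-1,"ty":-2,"tz":48,"turn":0},{"tx":-1,"ty":-2,"tz":48,"turn":0}]'
python3 -m crank '[{"tx":0,"ty":0,"tz":0,"turn":0},{"tx":0,"ty":0,"tz":0,"turn":0}]' 26
python3 -m crank '[{"tx":0,"ty":0,"tz":-40,"turn":0},{"tx":0,"ty":0,"tz":-100,"turn":0},{"tx":0,"ty":0,"tz":-150,"turn":0},{"tx":0,"ty":0,"tz":-150,"turn":0}]'
python3 - <<'E'
from ut import *
ut('top',.433,.122)
go(450,122,170,98)
E
```

```text
time: 28.2
position: [0.426, 0.3125, 0.0261]
tool_rot: [2.236, 2.206, 0.001]
ft_force: [0.0, -0.1, -0.2]
grip_width: 0.16
grip_force: 20.0
time: 28.45
position: [0.4261, 0.3126, 0.0262]
tool_rot: [2.236, 2.206, 0.002]
ft_force: [0.2, -0.1, -0.1]
grip_width: 0.273
grip_force: 0.0
time: 28.95
position: [0.4282, 0.3143, 0.1809]
tool_rot: [2.236, 2.206, 0.016]
ft_force: [0.5, -0.3, -0.6]
grip_width: 0.303
grip_force: 0.0
top 394 rect [431.6, 114.8, 182.2, 101.9, 6.6] x 0.336 0.523
 handle yaw deg 6.4 y@450 0.123 ztop 0.017
pos [426.8 313.2 178.1] yaw -0.8 d [-190.9   25.8    7.5] turn(units, tool z down) 16.25 j7 -0.69 t 29.0
```

```bash
python3 -m crank '[{"tx":-40,"ty":5,"tz":0,"turn":2},{"tx":-80,"ty":10,"tz":0,"turn":4},{"tx":-120,"ty":15,"tz":0,"turn":6},{"tx":-160,"ty":20,"tz":0,"turn":8},{"tx":-191,"ty":26,"tz":0,"turn":10}]' 50
python3 -m crank '[{"tx":0,"ty":0,"tz":0,"turn":2},{"tx":0,"ty":0,"tz":0,"turn":4},{"tx":0,"ty":0,"tz":0,"turn":6.2},{"tx":0,"ty":0,"tz":0,"turn":6.2},{"tx":0,"ty":0,"tz":0,"turn":6.2}]'
python3 - <<'E'
from h import *
p,h,w=cloud('wrist');cv2.imwrite('pics/w4.png',p[:,:,::-1]);X,Y,Z=w[...,0],w[...,1],w[...,2]
m=(Z>.008)&(Z<.024)&(X<.56)&(X>.3)&(Y>.05)&(Y<.2)
k,l,st,_=cv2.connectedComponentsWithStats(m.astype(np.uint8))
for i in range(1,k):
    if st[i,4]>300:
        q=w[l==i]; r=rect(q); print(st[i,4],r)
go(450,122,60,98)
E
```

```text
time: 29.62
position: [0.4481, 0.1188, 0.174]
tool_rot: [2.963, 1.045, -0.004]
ft_force: [1.6, -0.5, 0.2]
grip_width: 0.569
grip_force: 0.0
time: 30.25
position: [0.4486, 0.1208, 0.1748]
tool_rot: [3.133, 0.23, -0.002]
ft_force: [-0.0, -0.5, -0.2]
grip_width: 0.572
grip_force: 0.0
5554 [435.3, 123.2, 149.3, 39.8, 7.7]
pos [448.7 120.9 175. ] yaw -81.6 d [  1.5  -1.  115. ] turn(units, tool z down) 0.08 j7 -1.75 t 30.3
```

View pics/w4.png

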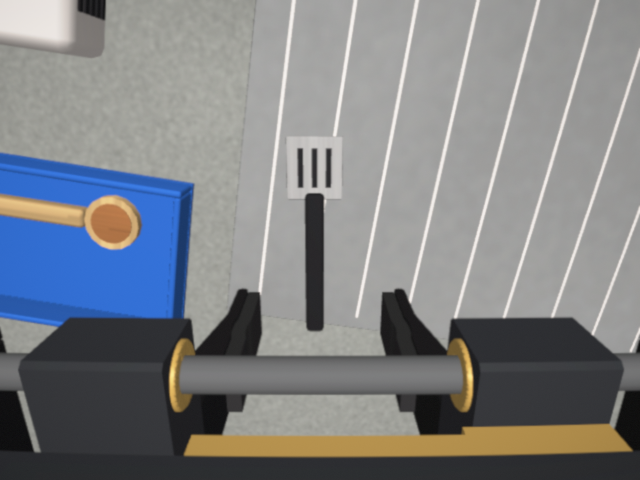

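The spatula is aligned with the fingers (handle px 315,195–330). The spoon head at (112,222) lies inside the blue bin. I grasp.

```bash
python3 -m crank '[{"tx":0,"ty":-4,"tz":50,"turn":0},{"tx":0,"ty":-4,"tz":100,"turn":0},{"tx":0,"ty":-4,"tz":120,"turn":0},{"tx":0,"ty":-4,"tz":120,"turn":0},{"tx":0,"ty":-4,"tz":120,"turn":0}]' 40
python3 - <<'E'
from h import *
go(448,125,23.5,98)
E
```

```text
time: 30.92
position: [0.4494, 0.1252, 0.0566]
tool_rot: [-3.133, -0.227, -0.003]
ft_force: [0.5, -0.7, 0.8]
grip_width: 0.459
grip_force: 0.0
pos [449.4 125.2  56.6] yaw -81.7 d [-1.4  0.  33.1] turn(units, tool z down) 0.06 j7 -1.72 t 30.9
```

```bash
python3 -m crank '[{"tx":-1,"ty":0,"tz":16,"turn":0},{"tx":-1,"ty":0,"tz":32,"turn":0},{"tx":-1,"ty":0,"tz":32,"turn":0}]'
python3 -m crank '[{"tx":0,"ty":0,"tz":0,"turn":0},{"tx":0,"ty":0,"tz":0,"turn":0},{"tx":0,"ty":0,"tz":0,"turn":0},{"tx":0,"ty":0,"tz":0,"turn":0}]' 0 20
python3 -m crank '[{"tx":0,"ty":0,"tz":-50,"turn":0},{"tx":0,"ty":0,"tz":-110,"turn":0},{"tx":0,"ty":0,"tz":-150,"turn":0},{"tx":0,"ty":0,"tz":-150,"turn":0}]'
python3 - <<'E'
from h import *
go(378,340,172,-1)
p,h,w=cloud('top');H,S=h[...,0],h[...,1];X,Y,Z=w[...,0],w[...,1],w[...,2]
q=w[(H>6)&(H<25)&(S>60)&(abs(X-.4)<.06)&(abs(Y-.327)<.11)];print('spoon',len(q),rect(q),q[:,2].min(),q[:,2].max())
E
```

```text
time: 31.3
position: [0.4473, 0.1247, 0.0227]
tool_rot: [3.133, 0.226, -0.001]
ft_force: [0.1, 0.2, -0.1]
grip_width: 0.461
grip_force: 0.0
time: 31.8
position: [0.4475, 0.1248, 0.0235]
tool_rot: [-3.133, -0.226, -0.0]
ft_force: [-0.3, -0.2, -0.3]
grip_width: 0.159
grip_force: 20.0
time: 32.3
position: [0.4498, 0.1255, 0.1771]
tool_rot: [-3.131, -0.225, -0.011]
ft_force: [0.4, -0.0, -1.8]
grip_width: 0.161
grip_force: 20.0
pos [449.8 125.5 177.1] yaw -81.8 d [ -40.4 -222.5    5.4] turn(units, tool z down) -16.15 j7 -1.76 t 32.3
spoon 302 [429.6, 325.8, 146.5, 32.6, 83.5] 0.008375069042803718 0.027047533121059564
```

```bash
python3 -m crank '[{"tx":-8,"ty":-45,"tz":0,"turn":-2},{"tx":-16,"ty":-90,"tz":0,"turn":-4},{"tx":-24,"ty":-135,"tz":0,"turn":-6},{"tx":-32,"ty":-180,"tz":0,"turn":-8},{"tx":-40,"ty":-222,"tz":0,"turn":-10}]'
python3 -m crank '[{"tx":0,"ty":0,"tz":0,"turn":-2},{"tx":0,"ty":0,"tz":0,"turn":-4},{"tx":0,"ty":0,"tz":0,"turn":-6.1},{"tx":0,"ty":0,"tz":40,"turn":-6.1},{"tx":0,"ty":0,"tz":80,"turn":-6.1}]'
python3 -m crank '[{"tx":0,"ty":0,"tz":10,"turn":0},{"tx":0,"ty":0,"tz":10,"turn":0}]'
python3 - <<'E'
from h import *
go(378,340,27,-1)
E
```

```text
time: 32.98
position: [0.3745, 0.3393, 0.1714]
tool_rot: [2.739, 1.537, -0.005]
ft_force: [0.5, 0.5, -0.3]
grip_width: 0.161
grip_force: 20.0
time: 33.6
position: [0.3753, 0.3379, 0.091]
tool_rot: [-2.246, -2.197, 0.003]
ft_force: [-0.7, 0.4, -0.4]
grip_width: 0.158
grip_force: 20.0
time: 33.85
position: [0.3756, 0.3382, 0.0826]
tool_rot: [2.246, 2.197, -0.004]
ft_force: [0.3, -0.2, 0.2]
grip_width: 0.159
grip_force: 20.0
pos [375.6 338.2  82.6] yaw -1.3 d [ 2.   2.5 55.6] turn(units, tool z down) -0.05 j7 -0.8 t 33.9
```

```bash
python3 -m crank '[{"tx":2,"ty":1,"tz":25,"turn":0},{"tx":2,"ty":1,"tz":48,"turn":0},{"tx":2,"ty":1,"tz":55,"turn":0},{"tx":2,"ty":1,"tz":55,"turn":0}]'
python3 -m crank '[{"tx":0,"ty":0,"tz":0,"turn":0},{"tx":0,"ty":0,"tz":0,"turn":0}]' 26
python3 -m crank '[{"tx":0,"ty":0,"tz":-40,"turn":0},{"tx":0,"ty":0,"tz":-100,"turn":0},{"tx":0,"ty":0,"tz":-160,"turn":0},{"tx":0,"ty":0,"tz":-220,"turn":0},{"tx":-150,"ty":0,"tz":-220,"turn":0}]'
python3 - <<'E'
from h import *
p,d=ctrl.get_image('top'); cv2.imwrite('pics/t2.png',p[180:345,140:490,::-1].repeat(2,0).repeat(2,1))
for n in ['spoon','spatula','brush','tumbler0','snackbox0','lever_grip','lever_hinge']:
    print(n,[(np.round(r['xyz'],3),round(r['confidence'],2)) for r in ctrl.mark_of('top',n)])
go(600,331,240,90)
E
```

```text
time: 34.35
position: [0.3776, 0.3412, 0.0294]
tool_rot: [-2.246, -2.197, -0.002]
ft_force: [1.1, 0.8, -0.5]
grip_width: 0.154
grip_force: 20.0
time: 34.6
position: [0.3778, 0.3413, 0.0297]
tool_rot: [2.246, 2.197, 0.003]
ft_force: [0.9, 0.6, -0.2]
grip_width: 0.267
grip_force: 0.0
time: 35.22
position: [0.3776, 0.2832, 0.255]
tool_rot: [2.238, 2.204, 0.021]
ft_force: [1.7, -1.4, -0.0]
grip_width: 0.299
grip_force: 0.0
spoon [(array([0.428, 0.325, 0.005]), 0.75), (array([ 0.746, -0.222,  0.   ]), 0.56), (array([0.602, 0.331, 0.127]), 0.32)]
spatula [(array([ 0.742,  0.245, -0.   ]), 0.69), (array([0.381, 0.324, 0.004]), 0.57)]
brush [(array([ 0.743, -0.223, -0.001]), 0.67)]
tumbler0 [(array([ 0.393, -0.383,  0.   ]), 0.97), (array([ 0.384, -0.284,  0.01 ]), 0.74), (array([0.742, 0.246, 0.001]), 0.59)]
snackbox0 [(array([ 0.578, -0.363,  0.008]), 0.89)]
lever_grip [(array([0.603, 0.333, 0.127]), 0.65)]
lever_hinge [(array([0.6  , 0.332, 0.05 ]), 0.86), (array([0.6  , 0.332, 0.127]), 0.71)]
pos [375.4 279.2 248.3] yaw -1.2 d [ 56.4 223.5   8.2] turn(units, tool z down) 17.77 j7 -0.72 t 35.6
```

View pics/t2.png

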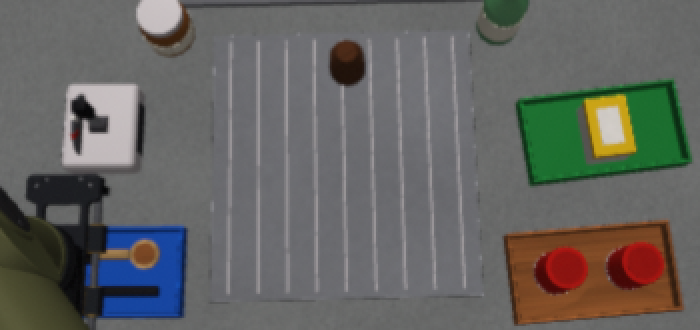

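Only the pepper mill (px 348,62) is left on the mat. Both tumblers and the box stand in their bins, and both utensils lie in blue. Now the lever.

```bash
python3 -m crank '[{"tx":11,"ty":45,"tz":0,"turn":-2},{"tx":22,"ty":90,"tz":0,"turn":-4},{"tx":33,"ty":135,"tz":0,"turn":-6},{"tx":44,"ty":180,"tz":0,"turn":-8},{"tx":56,"ty":224,"tz":0,"turn":-10}]' 50 5
python3 -m crank '[{"tx":0,"ty":0,"tz":0,"turn":-2},{"tx":0,"ty":0,"tz":0,"turn":-4},{"tx":0,"ty":0,"tz":0,"turn":-6},{"tx":0,"ty":0,"tz":0,"turn":-8.2},{"tx":0,"ty":0,"tz":0,"turn":-8.2}]'
python3 -m crank '[{"tx":0,"ty":0,"tz":40,"turn":0},{"tx":0,"ty":0,"tz":40,"turn":0},{"tx":0,"ty":0,"tz":40,"turn":0}]'
python3 - <<'E'
from h import *
go(600,331,138,90)
E
```

```text
time: 36.25
position: [0.602, 0.3309, 0.2474]
tool_rot: [-1.096, -2.943, 0.001]
ft_force: [0.7, 0.2, 0.8]
grip_width: 0.569
grip_force: 0.0
time: 36.88
position: [0.6007, 0.3302, 0.2475]
tool_rot: [-0.008, -3.14, 0.0]
ft_force: [0.4, 0.7, 0.8]
grip_width: 0.576
grip_force: 0.0
time: 37.25
position: [0.6012, 0.3298, 0.2093]
tool_rot: [0.009, 3.141, 0.0]
ft_force: [0.7, -0.5, 0.6]
grip_width: 0.575
grip_force: 0.0
pos [601.2 329.8 209.3] yaw 89.7 d [ 1.2  1.2 71.3] turn(units, tool z down) -0.06 j7 1.03 t 37.2
```

```bash
python3 -m crank '[{"tx":1,"ty":1,"tz":35,"turn":0},{"tx":1,"ty":1,"tz":60,"turn":0},{"tx":1,"ty":1,"tz":71,"turn":0},{"tx":1,"ty":1,"tz":71,"turn":0}]'
python3 -m crank '[{"tx":0,"ty":0,"tz":0,"turn":0},{"tx":0,"ty":0,"tz":0,"turn":0},{"tx":0,"ty":0,"tz":0,"turn":0},{"tx":0,"ty":0,"tz":0,"turn":0}]' 0 5
python3 - <<'E'
from h import *
go(638.3,331,129.2,90)
E
```

```text
time: 37.75
position: [0.6002, 0.3305, 0.1382]
tool_rot: [0.008, 3.141, 0.0]
ft_force: [-0.3, 0.2, 0.0]
grip_width: 0.576
grip_force: 0.0
time: 38.25
position: [0.6002, 0.3315, 0.1381]
tool_rot: [0.007, 3.14, 0.003]
ft_force: [1.3, -0.9, 1.3]
grip_width: 0.231
grip_force: 5.0
pos [600.2 331.5 138.1] yaw 89.8 d [-38.1  -0.3   9. ] turn(units, tool z down) -0.05 j7 1.03 t 38.2
```

```bash
python3 -m crank '[{"tx":-10,"ty":0,"tz":1,"turn":0},{"tx":-20,"ty":0,"tz":2,"turn":0},{"tx":-30,"ty":0,"tz":5,"turn":0},{"tx":-38,"ty":0,"tz":9,"turn":0},{"tx":-38,"ty":0,"tz":9,"turn":0}]'
python3 -m crank '[{"tx":0,"ty":0,"tz":0,"turn":0},{"tx":0,"ty":0,"tz":0,"turn":0}]' 46
python3 -m crank '[{"tx":0,"ty":0,"tz":-60,"turn":0},{"tx":40,"ty":0,"tz":-100,"turn":0},{"tx":80,"ty":0,"tz":-110,"turn":0},{"tx":80,"ty":0,"tz":-110,"turn":0}]'
python3 - <<'E'
from h import *
p,h,w=cloud('wrist'); cv2.imwrite('pics/w5.png',p[:,:,::-1]);X,Y,Z=w[...,0],w[...,1],w[...,2]
b=(X>.59)&(X<.68)&(Y>.322)&(Y<.340)
q=w[b&(Z>.105)&(Z<.16)]; print('lever',len(q),q.mean(0).round(4),q.min(0).round(3),q.max(0).round(3))
for z in np.arange(.1,.15,.005):
    f=q[(q[:,2]>z)&(q[:,2]<z+.005)]
    if len(f): print(round(z,3),len(f),f[:,0].min().round(4),np.median(f[:,0]).round(4))
for c in ['wrist','top','scene']:
  if c!='wrist': ctrl.get_image(c)
  for n in ['lever_hinge','lever_grip']:
    print(c,n,[(np.round(r['xyz'],3),round(r['confidence'],2)) for r in ctrl.mark_of(c,n)][:2])
E
```

```text
time: 38.88
position: [0.6393, 0.3305, 0.128]
tool_rot: [0.008, 3.14, 0.002]
ft_force: [1.3, 4.3, -2.3]
grip_width: 0.231
grip_force: 5.0
time: 39.12
position: [0.6383, 0.3284, 0.1286]
tool_rot: [0.009, 3.141, -0.003]
ft_force: [-1.4, -0.5, 1.3]
grip_width: 0.379
grip_force: 0.0
time: 39.62
position: [0.556, 0.3312, 0.2411]
tool_rot: [0.003, 3.14, 0.002]
ft_force: [0.7, 0.3, 0.4]
grip_width: 0.525
grip_force: 0.0
lever 1050 [0.6282 0.3309 0.1202] [0.619 0.322 0.105] [0.637 0.34  0.135]
0.105 161 0.619 0.6215
0.11 165 0.6208 0.6242
0.115 180 0.6241 0.6268
0.12 180 0.6268 0.6294
0.125 208 0.629 0.632
0.13 156 0.6314 0.6344
wrist lever_hinge []
wrist lever_grip [(array([0.636, 0.33 , 0.12 ]), 0.75)]
top lever_hinge [(array([0.601, 0.333, 0.049]), 0.73)]
top lever_grip []
scene lever_hinge [(array([0.596, 0.328, 0.051]), 0.95)]
scene lever_grip [(array([0.64 , 0.33 , 0.122]), 0.51)]
```

View pics/w5.png

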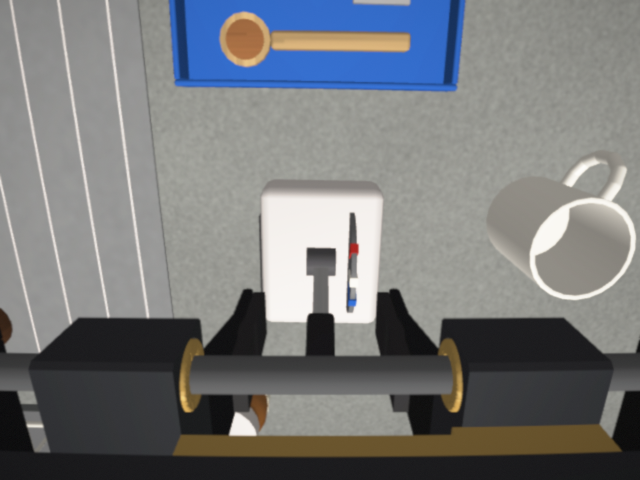

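All estimates put the lever about 0.02–0.03 rad past the mark (0.45–0.49), so I nudge it back 2 mm.

```bash
python3 -m crank '[{"tx":-40,"ty":0,"tz":10,"turn":0},{"tx":-80,"ty":0,"tz":50,"turn":0},{"tx":-80,"ty":0,"tz":90,"turn":0},{"tx":-80,"ty":0,"tz":110,"turn":0},{"tx":-80,"ty":0,"tz":110,"turn":0}]' 46
python3 -m crank '[{"tx":0,"ty":0,"tz":0,"turn":0},{"tx":0,"ty":0,"tz":0,"turn":0},{"tx":0,"ty":0,"tz":0,"turn":0},{"tx":2,"ty":0,"tz":-1,"turn":0},{"tx":2,"ty":0,"tz":-1,"turn":0}]' 0 5
python3 -m crank '[{"tx":0,"ty":0,"tz":0,"turn":0},{"tx":0,"ty":0,"tz":0,"turn":0}]'
python3 -m crank '[{"tx":0,"ty":0,"tz":0,"turn":0},{"tx":0,"ty":0,"tz":0,"turn":0}]' 46
python3 -m crank '[{"tx":0,"ty":0,"tz":-60,"turn":0},{"tx":40,"ty":0,"tz":-100,"turn":0},{"tx":80,"ty":0,"tz":-110,"turn":0},{"tx":80,"ty":0,"tz":-110,"turn":0}]'
python3 - <<'E'
from h import *
p,h,w=cloud('wrist'); X,Y,Z=w[...,0],w[...,1],w[...,2]
q=w[(X>.59)&(X<.68)&(Y>.322)&(Y<.340)&(Z>.105)&(Z<.135)]; a=np.polyfit(q[:,2],q[:,0],1);print(len(q),q.mean(0).round(4),np.arctan(a[0]).round(3))
q=np.array([.0,0,0])+q.mean(0); print('angle',np.arctan2(q[0]-.6,q[2]-.05)+.106)
print([(np.round(r['xyz'],3),round(r['confidence'],2)) for r in ctrl.mark_of('wrist','lever_grip')])
ctrl.get_image('top')
for n in ['pepper_mill','jam_jar','mug','soap_bottle','spoon','spatula','tumbler0','snackbox0']: print(n,[(np.round(r['xyz'],3),round(r['confidence'],2)) for r in ctrl.mark_of('top',n)][:2])
E
```

```text
time: 40.7
position: [0.6368, 0.33, 0.1269]
tool_rot: [-0.006, -3.139, 0.002]
ft_force: [-1.7, 0.5, 0.6]
grip_width: 0.527
grip_force: 0.0
time: 41.32
position: [0.6368, 0.3307, 0.1306]
tool_rot: [0.007, 3.139, 0.002]
ft_force: [2.5, 1.9, 2.1]
grip_width: 0.227
grip_force: 5.0
time: 41.58
position: [0.6367, 0.3307, 0.1306]
tool_rot: [0.007, 3.139, 0.002]
ft_force: [3.8, 2.1, 3.5]
grip_width: 0.233
grip_force: 5.0
time: 41.82
position: [0.6348, 0.3293, 0.1283]
tool_rot: [-0.007, -3.139, 0.003]
ft_force: [-0.1, 0.0, 0.0]
grip_width: 0.378
grip_force: 0.0
time: 42.32
position: [0.5532, 0.3318, 0.241]
tool_rot: [-0.002, -3.141, -0.002]
ft_force: [-0.7, -0.2, -0.5]
grip_width: 0.526
grip_force: 0.0
983 [0.6265 0.331  0.1194] 0.473
angle 0.47058392673037097
[(array([0.636, 0.33 , 0.118]), 0.69)]
pepper_mill [(array([ 0.686, -0.011,  0.005]), 0.72)]
jam_jar [(array([ 0.742,  0.248, -0.   ]), 0.9)]
mug [(array([ 0.746, -0.22 ,  0.002]), 0.63), (array([ 0.579, -0.362,  0.004]), 0.27)]
soap_bottle [(array([ 0.746, -0.222,  0.001]), 0.78), (array([ 0.55 , -0.001,  0.002]), 0.21)]
spoon [(array([0.428, 0.326, 0.007]), 0.8), (array([ 0.577, -0.364,  0.006]), 0.65)]
spatula []
tumbler0 [(array([ 0.393, -0.384,  0.004]), 0.85), (array([ 0.384, -0.284,  0.007]), 0.75)]
snackbox0 [(array([ 0.578, -0.359,  0.008]), 0.73)]
```

```bash
python3 -c "
from bench import ctrl
print(ctrl.close_job())"
```

```text
the job is handed in; nothing more can be done
None
```

I handed the job in after about 42 s of robot time: the lever went to idle first, the five things on the mat (spoon, spatula, two tumblers, yellow-lid snack box) are in their bins, and the lever is now on airing at about 0.46–0.47 rad past upright (target 0.45); the verdict was not shown.

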